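Load the dry-block heaters with sample jars

TASK

Three straight-sided, white-capped sample jars stand on the lab bench among other glassware. Stand each one upright on the bottom of the heater well that fits it, starting with the largest jar because it takes longest to warm, then the middle one, then the smallest. Set them down without dropping them, and leave the narrow-necked bottle and the open beaker where they are.

Things in the scene. Friction and masses are not known exactly. Their poses are not given: they have to be found in the camera images.
- jar_large_center (a point): The large capped sample jar, loose: straight-sided upright cylinder of amber glass 62 mm in diameter, 88 mm tall over all, with a flat white screw cap 56 mm wide and 20 mm high on top. The point is its centre, 44 mm above its underside; z is up along its axis.
- jar_medium_center (a point): The medium capped sample jar, loose: straight-sided upright cylinder of amber glass 45 mm in diameter, 76 mm tall over all, with a flat white screw cap 40 mm wide and 20 mm high on top. The point is its centre, 38 mm above its underside; z is up along its axis.
- jar_small_center (a point): The small capped sample jar, loose: straight-sided upright cylinder of amber glass 28 mm in diameter, 66 mm tall over all, with a flat white screw cap 25 mm wide and 20 mm high on top. The point is its centre, 33 mm above its underside; z is up along its axis.
- well_large (a point): The heater with the large well: fixed grey box, 132 x 104 mm from above, blue foot, white control panel 36 mm high towards its own -x. On it an aluminium block (92 x 96 mm, top 62 mm above the bench) with one round open well 78 mm in diameter, 12 mm deep. The point is the centre of the well's flat floor, 50 mm above the bench; z up. The three heaters differ only in the well.
- well_medium (a point): The heater with the medium well: fixed grey box, 132 x 104 mm from above, blue foot, white control panel 36 mm high towards its own -x. On it an aluminium block (92 x 96 mm, top 62 mm above the bench) with one round open well 61 mm in diameter, 12 mm deep. The point is the centre of the well's flat floor, 50 mm above the bench; z up. The three heaters differ only in the well.
- well_small (a point): The heater with the small well: fixed grey box, 132 x 104 mm from above, blue foot, white control panel 36 mm high towards its own -x. On it an aluminium block (92 x 96 mm, top 62 mm above the bench) with one round open well 44 mm in diameter, 12 mm deep. The point is the centre of the well's flat floor, 50 mm above the bench; z up. The three heaters differ only in the well.
- bottle: Bystander, loose: slim narrow-necked amber bottle, 46 mm in diameter at the body, 112 mm tall, with a small white cap 23 mm wide. Origin at the centre of its underside, z up. To be left alone.
- beaker: Bystander, loose: open glass beaker without a cap, 54 mm in diameter at the rim, 70 mm tall. Origin at the centre of its underside, z up. To be left alone.
Not all that is in view belongs to the job. Leave any brown look-alike of the part that bears well_medium alone.

How it is judged:
By the outcome, as a careful person would: the job done as asked, in the order asked, and still so for the second after the job is handed in, with the robot touching nothing.
It also fails if it takes over 106 s, if anything falls off the work surface, if the arm or the gripper's body presses on something with over 40 N, if the wrist force passes 120 N, or if a joint passes its speed limit or range.

ROBOT

A 6-joint arm with a two-finger parallel gripper is mounted at the origin on the work surface. World frame = base frame: x ahead of the robot, y to its left, z up, the work surface at z = 0. Lengths are in m, angles in rad, forces in N, time in s.
With the tool pointing down it reaches from about 0.325 to 0.75 m from the base axis. Payload 7.6 kg.
Tool frame: the origin (TCP) lies between the finger pads; the fingertips stand 17 mm ahead of it and the grasp point (between the pads) lies 2 mm behind it; z points along the fingers, y is the line along which they close (so a half turn about z gives the same grasp; the last joint's range is limited). The gripper opens to 85 mm and grips with 20 to 120 N. Pads are 22 mm wide; open, the fingers measure 114 mm over their backs; the gripper's body (76 mm by 85 mm) begins 54 mm behind the grasp point. The pads swing forward as they close: fully open they stand 13 mm farther back than shut.
Start: joints at [-1.198, 0.052, 1.401, -0, 1.689, -0.07], TCP at [0.225, -0.474, 0.248] pointing down, gripper open.
Joint ranges: [-2.9, 2.9], [-0.91, 2.17], [0.12, 2.37], [-1.06, 4.2], [0.26, 2.73], [-2.93, 2.93]. Speed limits (rad/s): [2.57, 2.57, 3.01, 3.14, 3.14, 3.14].

INTERFACE

Orientations are given as a rotation vector (axis times angle).
In Python, from plant import observe, snapshot, camera_info, sign_off gives the robot as it stands.
- The arm moves only by the shell command python3 -m jog 'ROWS' [OPENING] [FORCE]. ROWS is JSON, a list of rows, each an object of numbers: "x", "y", "z": the shift along the tool's x, y, z in mm; "wx", "wy", "wz": the turn, a rotation vector about the tool's x, y, z in rad. A call has exactly 5 rows; each row is the pose to reach, as a shift and turn from the pose commanded when the call began, along the tool's axes at that moment; what a row does not reach only later rows make up. A row lasts 1/10 s, in which the tool goes at most 50 mm and 8.59 degrees, less where a joint would pass 70% of its speed; a pose out of reach is approached as far as the arm can. A call with a gripper value outside its range is refused whole. OPENING is the finger opening in mm, from 0 to 85.4, set as the call begins (- or left out, the last holds). The fingers move at their own pace and stop on an object; FORCE is the grip in N (left out, the last holds). Time passes only in rows, so rows that repeat a pose let the fingers close, or fill a call up. It gives the time, the measured TCP pose, the force, the opening and the grip force at its end, in the units of the state.
- observe(): the state, without advancing time (a new reading comes with each control period).
- snapshot(name): name is "scene" or "top"; returns (picture, depth): 384x512x3 uint8, blue, green, red; 384x512 float32, m along the optical axis (not along the pixel's ray), 0 where there is no reading.
- camera_info(name): a dict with "fx", "fy", "cx", "cy" (pixels), "world_to_cam" (4x4, takes a point from world to camera coordinates). Camera axes: x right, y down, z forward; pixel columns grow to the right and rows downward; lengths in m; the calibration is good to about 2 mm. A picture is of the moment at which its call begins. camera_info takes no time and is no camera call.
- sign_off(): hands the job in; it is judged then, once.
The state is a dict: "clock": time; "joints": joint angles; "joint_vel": joint speeds; "effort": joint torques, N m; "eef_pos": TCP position; "ee_rot": TCP orientation; "wrist_force": force on the tool from outside, world axes, zero at the start; "ft_torque": the same for the moment, N m; "opening": finger opening in m; "finger_force": force on a finger pad.
Only numpy, scipy, OpenCV 4.12 (cv2) and the standard library are available. Lean on these libraries where they do the work, as an engineer would, in place of code of your own. Each camera call takes 0.05 s, during which the arm holds its last target. There are 200 camera calls.

## Working session

There is one attempt and no reset: what is moved stays moved. The work goes in short steps, Python scripts to look and compute and a shell command to move; the robot and the scene stay as the last step left them, time stands still between calls to the robot, and variables do not carry over. Pictures are saved under pics/ and viewed, at most 14 in all, crops included, and the job is handed in when it is done.

```bash
mkdir -p pics
python3 - <<'E'
from plant import *
import cv2,numpy as np
for n in("top","scene"):
    p,d=snapshot(n); cv2.imwrite(f"pics/{n}0.png",cv2.resize(p,(800,600),interpolation=cv2.INTER_CUBIC)); np.savez(f"{n}0.npz",p=p,d=d)
    print(n,camera_info(n))
print(observe())
E
```

```text
top {'fx': 440.65067842129844, 'fy': 440.65067842129844, 'cx': 245.01074794039727, 'cy': 190.02234990353108, 'world_to_cam': array([[-0.06036869, -0.99816567, -0.00457411,  0.03384518],
       [-0.97521955,  0.05995681, -0.2129601 ,  0.56756903],
       [ 0.21284371, -0.00839536, -0.97705019,  1.12079489],
       [ 0.        ,  0.        ,  0.        ,  1.        ]])}
scene {'fx': 447.01982151116977, 'fy': 447.01982151116977, 'cx': 254.37720887577467, 'cy': 187.61573696335213, 'world_to_cam': array([[ 0.80983923,  0.58653577,  0.01167094, -0.45567616],
       [ 0.34945874, -0.46633289, -0.81265751, -0.12918443],
       [-0.47121016,  0.66220044, -0.58262472,  1.58220435],
       [ 0.        ,  0.        ,  0.        ,  1.        ]])}
{'clock': 0.1, 'joints': array([-1.19827839e+00,  5.27746864e-02,  1.40162342e+00,  2.80010103e-05,
        1.68856871e+00, -7.02884604e-02]), 'joint_vel': array([-0.00084537, -0.00121875, -0.00220789, -0.00108313,  0.00053829,
        0.00056146]), 'effort': array([ 2.22389877e-03, -3.82582927e+01, -3.60985029e+01, -1.38614811e-05,
        4.76065688e-03, -4.17139177e-06]), 'eef_pos': array([ 0.22489711, -0.47412929,  0.24755603]), 'ee_rot': array([-3.06357665e+00, -6.89595690e-01,  2.81640485e-04]), 'wrist_force': array([-0.60757578,  0.4180489 ,  0.21747585]), 'ft_torque': array([-0.00447225,  0.04831605, -0.00292074]), 'finger_force': 0.0, 'opening': 0.08558797527011607}
```

View pics/top0.png

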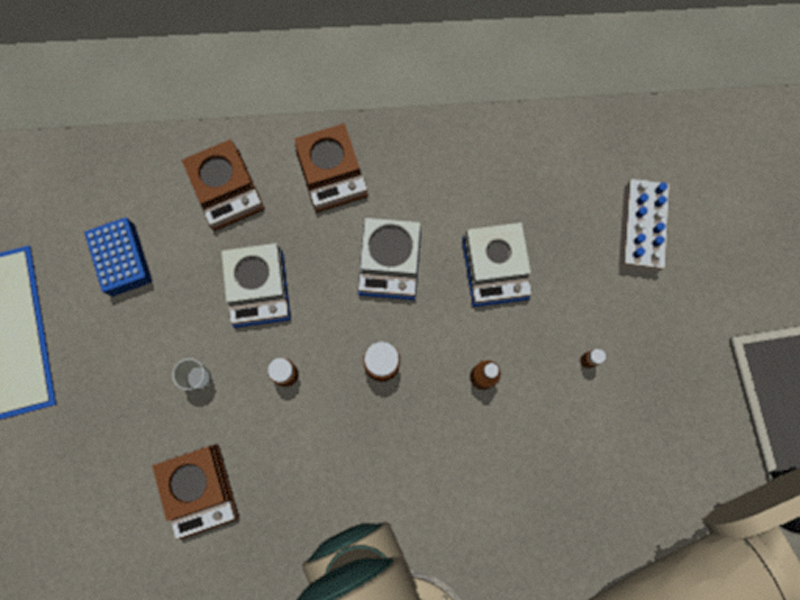

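View pics/scene0.png

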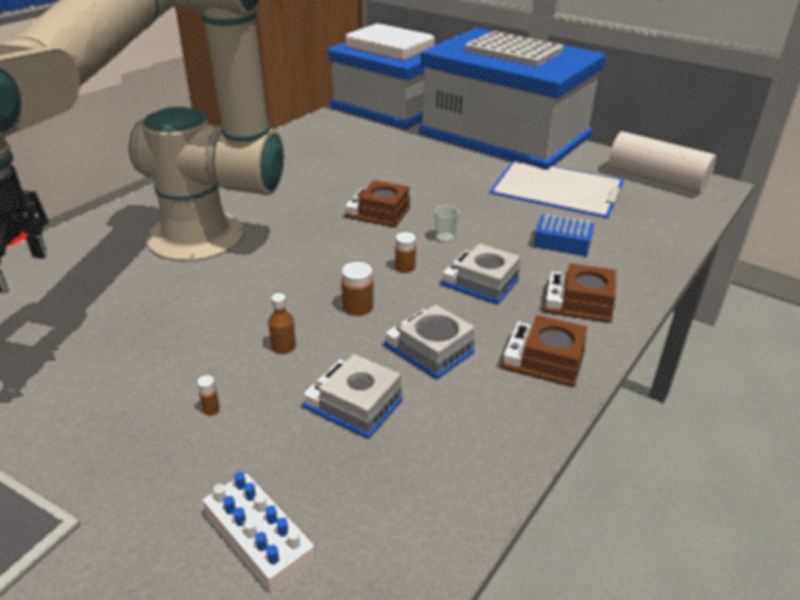

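```bash
cat > m.py <<'E'
import cv2,numpy as np
from plant import camera_info
def rays(n,uv):
    c=camera_info(n);T=np.linalg.inv(c["world_to_cam"]);uv=np.asarray(uv,float)
    r=np.stack([(uv[...,0]-c["cx"])/c["fx"],(uv[...,1]-c["cy"])/c["fy"],np.ones(uv.shape[:-1])],-1)
    return T[:3,3],r@T[:3,:3].T
def plane(n,uv,z):
    o,r=rays(n,uv); return o+r*((z-o[2])/r[...,2])[...,None]
def cloud(n,d):
    v,u=np.mgrid[:384,:512]; o,r=rays(n,np.stack([u,v],-1)); return o+r*d[...,None]
E
python3 - <<'E'
from m import *
f=np.load("top0.npz");p,d=f["p"],f["d"];P=cloud("top",d);z=P[...,2]
c=p[125:260,134:400];cv2.imwrite("pics/crop1.png",cv2.resize(c,None,fx=3,fy=3,interpolation=cv2.INTER_CUBIC))
hsv=cv2.cvtColor(p,cv2.COLOR_BGR2HSV)
def comp(mask,s):
    n,l=cv2.connectedComponents(mask.astype(np.uint8),connectivity=4)
    x,y=int(s[0]/1.5625),int(s[1]/1.5625)
    return np.argwhere(l==l[y,x])[:,::-1] if l[y,x] else None
for nm,s,h in(("L",(381,358),.088),("M",(282,370),.076),("S",(598,356),.066),("bottle",(491,370),.112)):
    m=comp(np.abs(z-h)<.012,s); mc=comp((hsv[...,1]<60)&(hsv[...,2]>110),s)
    for t,q in(("depth",m),("col",mc)):
        if q is None: print(nm,t,None);continue
        X=plane("top",q,h)[:,:2];(cx,cy),r=cv2.minEnclosingCircle(X.astype(np.float32)*1000)
        print(nm,t,len(q),X.mean(0).round(4),"circ",round(cx,1),round(cy,1),"D",round(2*r,1),"zmed",np.median(z[q[:,1],q[:,0]]).round(4), "areaD",round(2000*np.sqrt(len(q)*(1.13/440.65*.97)**2*1/np.pi),1))
for nm,s in(("wL",(391,245)),("wM",(252,272)),("wS",(498,251))):
    a=[]
    q=comp((hsv[...,2]<130),s); 
    X=plane("top",q,.062)[:,:2];(cx,cy),r=cv2.minEnclosingCircle(X.astype(np.float32)*1000)
    x,y=int(s[0]/1.5625),int(s[1]/1.5625)
    print(nm,len(q),X.mean(0).round(4),round(cx,1),round(cy,1),"D",round(2*r,1),"floor z",z[y,x].round(4),"V",hsv[y,x-30:x+30:3,2])
    b=(np.abs(z-.062)<.005)&(np.hypot(*(np.moveaxis(P[...,:2],-1,0)-X.mean(0)[:,None,None]))<.09)
    rr=cv2.minAreaRect((P[b][:,:2]*1000).astype(np.float32));print("  block",np.round(rr[0],1),np.round(rr[1],1),round(rr[2],1),"zmed",np.median(z[b]).round(4))
E
```

```text
L depth 371 [0.4586 0.0078] circ 458.7 7.8 D 56.3 zmed 0.0882 areaD 54.1
L col 160121 [ 0.576  -0.0356] circ 641.4 -61.5 D 1699.9 zmed 0.0002 areaD 1123.1
M depth 191 [0.4515 0.1763] circ 451.4 176.4 D 40.3 zmed 0.0765 areaD 38.8
M col 160121 [ 0.5788 -0.0361] circ 644.8 -62.3 D 1717.9 zmed 0.0002 areaD 1123.1
S depth 82 [ 0.4431 -0.3532] circ 443.8 -352.7 D 27.2 zmed 0.0672 areaD 25.4
S col 160121 [ 0.5811 -0.0365] circ 647.7 -62.9 D 1733.0 zmed 0.0002 areaD 1123.1
bottle depth 68 [ 0.4263 -0.1664] circ 425.9 -166.3 D 23.5 zmed 0.1126 areaD 23.1
bottle col 160121 [ 0.5705 -0.0347] circ 634.5 -60.0 D 1663.7 zmed 0.0002 areaD 1123.1
wL 610 [ 0.6609 -0.0184] 661.1 -18.4 D 77.5 floor z 0.052 V [114 120 120 121 158 143  80  82  82  86  87  87  86  82  77 193  93 117
 125 116]
  block [658.9 -19.7] [96.2 93.5] 81.5 zmed 0.0624
wM 378 [0.6269 0.2244] 626.9 224.6 D 60.1 floor z 0.0519 V [126 115 115 113 167 186 152  78  77  82  83  80  81  79 190 187 106  67
 122 121]
  block [625.6 223.4] [93.5 97.1] 4.8 zmed 0.0622
wS 199 [ 0.6389 -0.2055] 638.6 -205.8 D 43.6 floor z 0.0513 V [119 121 121  59  74 191 186 190  76  81  84  81  82 142 190 187 171 110
 117 120]
  block [ 636.7 -206.8] [93.3 97.3] 3.9 zmed 0.0626
```

View pics/crop1.png

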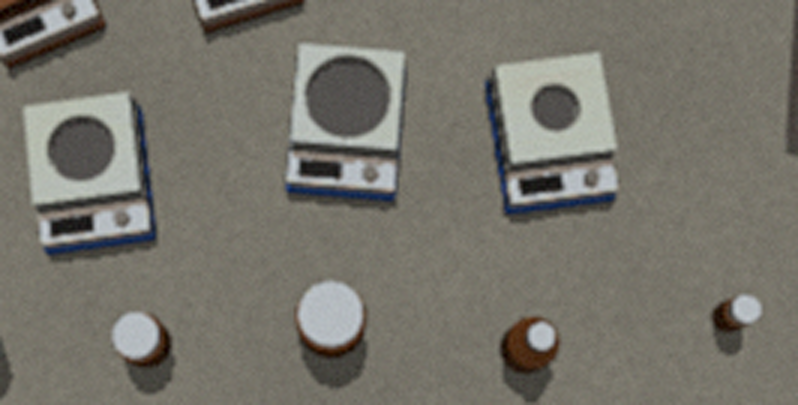

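```bash
cat > go.py <<'E'
import sys
from plant import observe
import numpy as np
from scipy.spatial.transform import Rotation as R
s=observe();r=R.from_rotvec(s["ee_rot"]);t=np.array([float(a) for a in sys.argv[1:4]])
g=R.from_matrix(np.diag([1.,-1,-1]))
print("t",round(s["clock"],2),"tcp",s["eef_pos"].round(4),"shift mm",(r.inv().apply(t-s["eef_pos"])*1000).round(1),"turn",(r.inv()*g).as_rotvec().round(4),"F",s["wrist_force"].round(1),"open",s["opening"].round(4),"grip",s["finger_force"],"J6",s["joints"][5].round(2))
E
python3 go.py .459 .008 .248
```

```text
Traceback (most recent call last):
  File "go.py", line 7, in <module>
    print("t",round(s["clock"],2),"tcp",s["eef_pos"].round(4),"shift mm",(r.inv().apply(t-s["eef_pos"])*1000).round(1),"turn",(r.inv()*g).as_rotvec().round(4),"F",s["wrist_force"].round(1),"open",s["opening"].round(4),"grip",s["finger_force"],"J6",s["joints"][5].round(2))
                                                                                                                                                                                                    ^^^^^^^^^^^^^^^^^^
AttributeError: 'float' object has no attribute 'round'
```

```bash
sed -i 's/s\["opening"\].round(4)/round(s["opening"],4)/' go.py; python3 go.py .459 .008 .248
```

```text
t 0.1 tcp [ 0.2249 -0.4741  0.2476] shift mm [ 4.181e+02 -3.353e+02  1.000e-01] turn [-1.400e-03  2.000e-04  4.428e-01] F [-0.6  0.4  0.2] open 0.0856 grip 0.0 J6 -0.07
```

```bash
python3 -m jog '[{"x":30,"y":-24,"wz":0.09},{"x":60,"y":-48,"wz":0.18},{"x":90,"y":-72,"wz":0.27},{"x":120,"y":-96,"wz":0.36},{"x":150,"y":-120,"wz":0.443}]' 85; python3 go.py .459 .008 .248
```

```text
t 0.1 tcp [ 0.2249 -0.4741  0.2476] shift mm [ 4.181e+02 -3.353e+02  1.000e-01] turn [-1.400e-03  2.000e-04  4.428e-01] F [-0.6  0.4  0.2] open 0.0856 grip 0.0 J6 -0.07invalid input at $[0]: expected keys x, y, z, wx, wy, wz
```

```bash
python3 -m jog '[{"x":30,"y":-24,"z":0,"wx":0,"wy":0,"wz":0.09},{"x":60,"y":-48,"z":0,"wx":0,"wy":0,"wz":0.18},{"x":90,"y":-72,"z":0,"wx":0,"wy":0,"wz":0.27},{"x":120,"y":-96,"z":0,"wx":0,"wy":0,"wz":0.36},{"x":150,"y":-120,"z":0,"wx":0,"wy":0,"wz":0.443}]' 85; python3 go.py .459 .008 .248
```

```text
clock: 0.6
eef_pos: [0.3094, -0.3002, 0.248]
ee_rot: [-3.141, 0.006, 0.0]
wrist_force: [0.7, 0.1, 0.5]
opening: 0.0849
finger_force: 0.0
t 0.6 tcp [ 0.3094 -0.3002  0.248 ] shift mm [ 148.4 -308.8    0. ] turn [-0.0003  0.0002 -0.0041] F [0.7 0.1 0.5] open 0.0849 grip 0.0 J6 0.72
```

```bash
python3 -m jog '[{"x":18,"y":-36,"z":0,"wx":0,"wy":0,"wz":0},{"x":36,"y":-72,"z":0,"wx":0,"wy":0,"wz":0},{"x":54,"y":-108,"z":0,"wx":0,"wy":0,"wz":0},{"x":72,"y":-144,"z":0,"wx":0,"wy":0,"wz":0},{"x":90,"y":-180,"z":0,"wx":0,"wy":0,"wz":0}]' >/dev/null; python3 -m jog '[{"x":20,"y":-44,"z":10,"wx":0,"wy":0,"wz":0},{"x":40,"y":-88,"z":30,"wx":0,"wy":0,"wz":0},{"x":57,"y":-125,"z":50,"wx":0,"wy":0,"wz":0},{"x":58,"y":-128,"z":65,"wx":0,"wy":0,"wz":0},{"x":58,"y":-128,"z":65,"wx":0,"wy":0,"wz":0}]' ; python3 go.py .459 .008 .047
```

```text
clock: 1.6
eef_pos: [0.456, 0.0075, 0.1805]
ee_rot: [-3.141, -0.004, 0.009]
wrist_force: [-0.2, -0.4, 0.2]
opening: 0.085
finger_force: 0.0
t 1.6 tcp [0.456  0.0075 0.1805] shift mm [  3.7  -0.5 133.5] turn [-0.0002  0.0056  0.0024] F [-0.2 -0.4  0.2] open 0.085 grip 0.0 J6 1.5
```

```bash
python3 -m jog '[{"x":3,"y":0,"z":30,"wx":0,"wy":0.005,"wz":0},{"x":3,"y":0,"z":65,"wx":0,"wy":0.005,"wz":0},{"x":3,"y":0,"z":100,"wx":0,"wy":0.005,"wz":0},{"x":3,"y":0,"z":125,"wx":0,"wy":0.005,"wz":0},{"x":3,"y":0,"z":135,"wx":0,"wy":0.005,"wz":0}]' ; python3 -m jog '[{"x":0,"y":0,"z":0,"wx":0,"wy":0,"wz":0},{"x":0,"y":0,"z":0,"wx":0,"wy":0,"wz":0},{"x":0,"y":0,"z":0,"wx":0,"wy":0,"wz":0},{"x":0,"y":0,"z":0,"wx":0,"wy":0,"wz":0},{"x":0,"y":0,"z":0,"wx":0,"wy":0,"wz":0}]' 50 40; python3 go.py .661 -.0185 .205
```

```text
clock: 2.1
eef_pos: [0.4589, 0.0054, 0.0465]
ee_rot: [3.142, -0.003, 0.002]
wrist_force: [0.4, -0.8, -0.2]
opening: 0.085
finger_force: 0.0
clock: 2.6
eef_pos: [0.4614, 0.006, 0.0502]
ee_rot: [3.141, -0.001, 0.013]
wrist_force: [-0.7, -1.1, 6.2]
opening: 0.0608
finger_force: 45.6
t 2.6 tcp [0.4614 0.006  0.0502] shift mm [ 200.9   24.5 -153.1] turn [ 0.0007 -0.0086 -0.0003] F [-0.7 -1.1  6.2] open 0.0608 grip 45.62143573681169 J6 1.5
```

Run:
```python
from m import *
from plant import snapshot
p,d=snapshot("scene");cv2.imwrite("pics/g1.png",cv2.resize(p[100:300,150:400],None,fx=3,fy=3,interpolation=cv2.INTER_CUBIC))
```

```text
(no output)
```

View pics/g1.png

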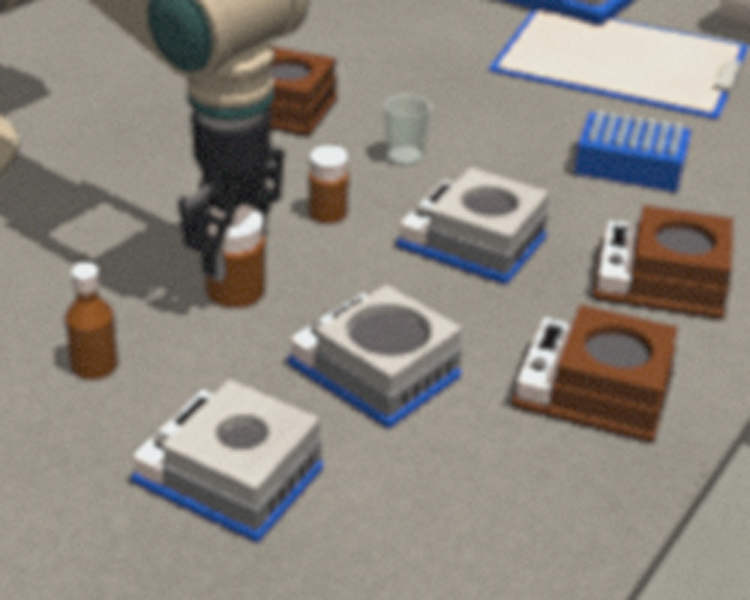

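```bash
python3 -m jog '[{"x":0,"y":0,"z":-10,"wx":0,"wy":0,"wz":0},{"x":0,"y":0,"z":-25,"wx":0,"wy":0,"wz":0},{"x":0,"y":0,"z":-45,"wx":0,"wy":0,"wz":0},{"x":0,"y":0,"z":-70,"wx":0,"wy":0,"wz":0},{"x":0,"y":0,"z":-95,"wx":0,"wy":0,"wz":0}]' ; python3 -m jog '[{"x":15,"y":0,"z":-15,"wx":0,"wy":0,"wz":0},{"x":40,"y":0,"z":-20,"wx":0,"wy":0,"wz":0},{"x":70,"y":5,"z":-20,"wx":0,"wy":0,"wz":0},{"x":100,"y":10,"z":-20,"wx":0,"wy":0,"wz":0},{"x":130,"y":17,"z":-20,"wx":0,"wy":0,"wz":0}]'; python3 go.py .664 -.019 .125
```

```text
clock: 3.15
eef_pos: [0.4591, 0.0064, 0.1442]
ee_rot: [-3.142, 0.0, -0.006]
wrist_force: [-0.0, 0.2, -3.0]
opening: 0.0605
finger_force: 44.5
clock: 3.65
eef_pos: [0.5903, -0.0107, 0.164]
ee_rot: [-3.142, -0.0, -0.006]
wrist_force: [0.9, 0.1, -2.8]
opening: 0.0606
finger_force: 44.6
t 3.65 tcp [ 0.5903 -0.0107  0.164 ] shift mm [73.5  8.4 39.3] turn [-0.0001 -0.0041  0.0003] F [ 0.9  0.1 -2.8] open 0.0606 grip 44.62661910132738 J6 1.49
```

```bash
python3 -m jog '[{"x":25,"y":4,"z":0,"wx":0,"wy":0,"wz":0},{"x":50,"y":8,"z":5,"wx":0,"wy":0,"wz":0},{"x":68,"y":8,"z":15,"wx":0,"wy":0,"wz":0},{"x":73,"y":8,"z":25,"wx":0,"wy":0,"wz":0},{"x":73,"y":8,"z":34,"wx":0,"wy":0,"wz":0}]'
python3 - <<'E'
from m import *
from plant import snapshot
p,d=snapshot("scene");cv2.imwrite("pics/g2.png",cv2.resize(p[110:260,210:340],None,fx=4,fy=4,interpolation=cv2.INTER_CUBIC))
E
python3 go.py .664 -.019 .1
```

```text
clock: 4.15
eef_pos: [0.6624, -0.0186, 0.1289]
ee_rot: [-3.141, 0.0, -0.005]
wrist_force: [0.5, 0.4, -3.2]
opening: 0.0604
finger_force: 44.5
t 4.2 tcp [ 0.6613 -0.0185  0.1271] shift mm [ 2.7  0.5 27.1] turn [-0.0003 -0.0003 -0.    ] F [-0.3 -0.4 -4.1] open 0.0606 grip 44.52166123101051 J6 1.49
```

View pics/g2.png

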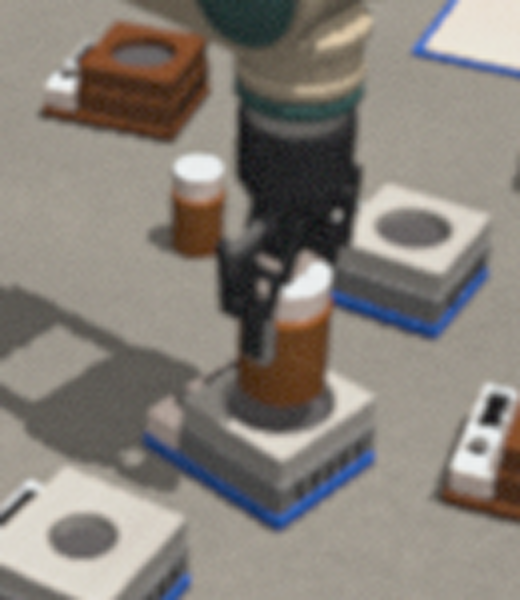

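Run:
```python
from m import *
c=camera_info("scene");W=c["world_to_cam"]
for q in((.661,-.0184,.077),(.661,-.0184,.1),(.661,-.0184,.062),(.671,-.0184,.077),(.661,-.0084,.077)):
    x=W@np.array([*q,1]);u=x[0]/x[2]*c["fx"]+c["cx"];v=x[1]/x[2]*c["fy"]+c["cy"];print(q,((u+.5-210)*4).round(1),((v+.5-110)*4).round(1))
```

```text
(0.661, -0.0184, 0.077) 282.2 382.9
(0.661, -0.0184, 0.1) 283.8 355.8
(0.661, -0.0184, 0.062) 281.3 400.2
(0.671, -0.0184, 0.077) 294.6 388.3
(0.661, -0.0084, 0.077) 290.3 375.7
```

```bash
python3 -m jog '[{"x":1,"y":0,"z":8,"wx":0,"wy":0,"wz":0},{"x":1,"y":0,"z":15,"wx":0,"wy":0,"wz":0},{"x":1,"y":0,"z":21,"wx":0,"wy":0,"wz":0},{"x":1,"y":0,"z":23,"wx":0,"wy":0,"wz":0},{"x":1,"y":0,"z":24,"wx":0,"wy":0,"wz":0}]'; python3 -m jog '[{"x":0,"y":0,"z":0.5,"wx":0,"wy":0,"wz":0},{"x":0,"y":0,"z":1,"wx":0,"wy":0,"wz":0},{"x":0,"y":0,"z":1.5,"wx":0,"wy":0,"wz":0},{"x":0,"y":0,"z":2,"wx":0,"wy":0,"wz":0},{"x":0,"y":0,"z":2,"wx":0,"wy":0,"wz":0}]'; python3 go.py .664 -.019 .1
```

```text
clock: 4.7
eef_pos: [0.6637, -0.0188, 0.1062]
ee_rot: [3.141, -0.0, 0.008]
wrist_force: [0.1, -0.7, -3.1]
opening: 0.0608
finger_force: 44.5
clock: 5.2
eef_pos: [0.6639, -0.0188, 0.1043]
ee_rot: [3.141, -0.0, 0.008]
wrist_force: [-0.8, 1.3, -3.7]
opening: 0.0604
finger_force: 44.5
t 5.2 tcp [ 0.6639 -0.0188  0.1043] shift mm [0.1 0.2 4.3] turn [ 0.0001 -0.0051 -0.0002] F [-0.8  1.3 -3.7] open 0.0604 grip 44.51684954306984 J6 1.49
```

```bash
python3 -m jog '[{"x":0,"y":0,"z":0.6,"wx":0,"wy":0,"wz":0},{"x":0,"y":0,"z":1.2,"wx":0,"wy":0,"wz":0},{"x":0,"y":0,"z":1.8,"wx":0,"wy":0,"wz":0},{"x":0,"y":0,"z":2.4,"wx":0,"wy":0,"wz":0},{"x":0,"y":0,"z":3,"wx":0,"wy":0,"wz":0}]';  python3 -m jog '[{"x":0,"y":0,"z":0.5,"wx":0,"wy":0,"wz":0},{"x":0,"y":0,"z":1,"wx":0,"wy":0,"wz":0},{"x":0,"y":0,"z":1.5,"wx":0,"wy":0,"wz":0},{"x":0,"y":0,"z":2,"wx":0,"wy":0,"wz":0},{"x":0,"y":0,"z":2,"wx":0,"wy":0,"wz":0}]'
```

```text
clock: 5.7
eef_pos: [0.6639, -0.0188, 0.1012]
ee_rot: [3.142, -0.0, 0.008]
wrist_force: [-0.2, 0.9, -2.9]
opening: 0.0607
finger_force: 44.5
clock: 6.2
eef_pos: [0.6641, -0.0188, 0.1003]
ee_rot: [3.141, -0.0, 0.009]
wrist_force: [-3.3, 0.1, 3.7]
opening: 0.0605
finger_force: 45.3
```

```bash
python3 -m jog '[{"x":0,"y":0,"z":0,"wx":0,"wy":0,"wz":0},{"x":0,"y":0,"z":0,"wx":0,"wy":0,"wz":0},{"x":0,"y":0,"z":0,"wx":0,"wy":0,"wz":0},{"x":0,"y":0,"z":0,"wx":0,"wy":0,"wz":0},{"x":0,"y":0,"z":0,"wx":0,"wy":0,"wz":0}]' 85; python3 -m jog '[{"x":0,"y":0,"z":-10,"wx":0,"wy":0,"wz":0},{"x":0,"y":0,"z":-30,"wx":0,"wy":0,"wz":0},{"x":0,"y":0,"z":-60,"wx":0,"wy":0,"wz":0},{"x":0,"y":0,"z":-90,"wx":0,"wy":0,"wz":0},{"x":0,"y":0,"z":-110,"wx":0,"wy":0,"wz":0}]'; python3 go.py .452 .176 .2
```

```text
clock: 6.7
eef_pos: [0.6639, -0.0188, 0.0992]
ee_rot: [3.141, -0.0, 0.008]
wrist_force: [-0.4, 0.2, -0.6]
opening: 0.0849
finger_force: 0.0
clock: 7.2
eef_pos: [0.6639, -0.0188, 0.2132]
ee_rot: [3.141, -0.0, 0.014]
wrist_force: [0.1, 0.6, -0.1]
opening: 0.0848
finger_force: 0.0
t 7.2 tcp [ 0.6639 -0.0188  0.2132] shift mm [-212.  -194.7   11.2] turn [ 0.0004 -0.0091 -0.0002] F [ 0.1  0.6 -0.1] open 0.0848 grip 0.0 J6 1.49
```

```bash
python3 -m jog '[{"x":-25,"y":-23,"z":0,"wx":0,"wy":-0.009,"wz":0},{"x":-55,"y":-50,"z":0,"wx":0,"wy":-0.009,"wz":0},{"x":-85,"y":-77,"z":0,"wx":0,"wy":-0.009,"wz":0},{"x":-115,"y":-105,"z":0,"wx":0,"wy":-0.009,"wz":0},{"x":-145,"y":-133,"z":0,"wx":0,"wy":-0.009,"wz":0}]'; python3 -m jog '[{"x":-30,"y":-27,"z":10,"wx":0,"wy":0,"wz":0},{"x":-55,"y":-51,"z":30,"wx":0,"wy":0,"wz":0},{"x":-66,"y":-61,"z":50,"wx":0,"wy":0,"wz":0},{"x":-67,"y":-62,"z":60,"wx":0,"wy":0,"wz":0},{"x":-67,"y":-62,"z":60,"wx":0,"wy":0,"wz":0}]'
python3 - <<'E'
from m import *
from plant import snapshot
p,d=snapshot("top");cv2.imwrite("pics/g3.png",cv2.resize(p[125:275,100:300],None,fx=4,fy=4,interpolation=cv2.INTER_CUBIC))
E
python3 go.py .452 .176 .045
```

```text
clock: 7.7
eef_pos: [0.5172, 0.1152, 0.2095]
ee_rot: [-3.141, 0.001, 0.004]
wrist_force: [0.3, 0.2, -0.5]
opening: 0.0853
finger_force: 0.0
clock: 8.2
eef_pos: [0.4509, 0.176, 0.1482]
ee_rot: [3.141, 0.0, -0.008]
wrist_force: [-0.5, 0.1, 0.3]
opening: 0.0846
finger_force: 0.0
t 8.25 tcp [0.4517 0.1759 0.1493] shift mm [  0.7  -0.2 104.3] turn [ 0.0003  0.0037 -0.0005] F [0.4 0.2 0.9] open 0.0849 grip 0.0 J6 1.87
```

View pics/g3.png

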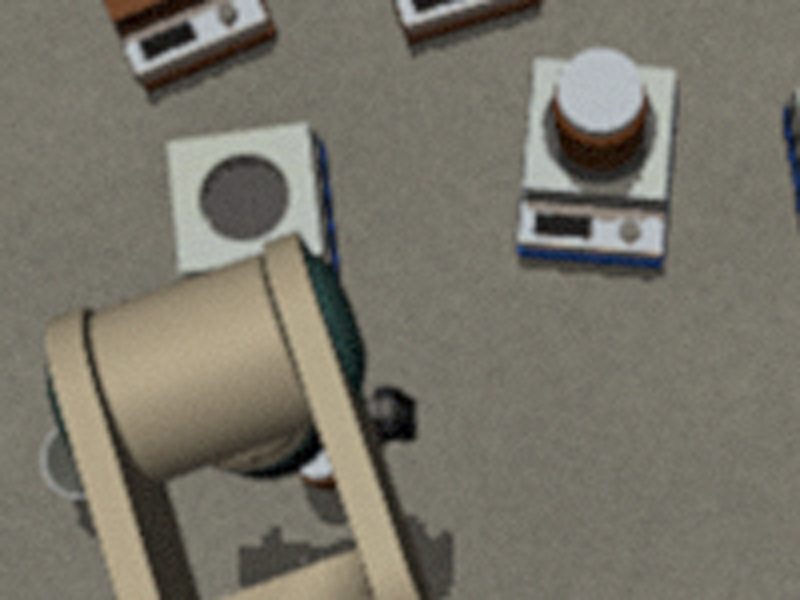

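The large jar stands in its well (cap at crop 600,90, even dark ring around the base); the gripper covers the medium jar (crop 318,465). Descending.

```bash
python3 -m jog '[{"x":0,"y":0,"z":25,"wx":0,"wy":0,"wz":0},{"x":0,"y":0,"z":55,"wx":0,"wy":0,"wz":0},{"x":0,"y":0,"z":80,"wx":0,"wy":0,"wz":0},{"x":0,"y":0,"z":97,"wx":0,"wy":0,"wz":0},{"x":0,"y":0,"z":103,"wx":0,"wy":0,"wz":0}]' ; python3 -m jog '[{"x":0,"y":0,"z":0,"wx":0,"wy":0,"wz":0},{"x":0,"y":0,"z":0,"wx":0,"wy":0,"wz":0},{"x":0,"y":0,"z":0,"wx":0,"wy":0,"wz":0},{"x":0,"y":0,"z":0,"wx":0,"wy":0,"wz":0},{"x":0,"y":0,"z":0,"wx":0,"wy":0,"wz":0}]' 32 40;python3 -m jog '[{"x":0,"y":0,"z":0,"wx":0,"wy":0,"wz":0},{"x":0,"y":0,"z":0,"wx":0,"wy":0,"wz":0},{"x":0,"y":0,"z":0,"wx":0,"wy":0,"wz":0},{"x":0,"y":0,"z":0,"wx":0,"wy":0,"wz":0},{"x":0,"y":0,"z":0,"wx":0,"wy":0,"wz":0}]'; python3 go.py .6275 .2243 .2
```

```text
clock: 8.75
eef_pos: [0.4512, 0.1754, 0.0451]
ee_rot: [3.141, -0.003, -0.008]
wrist_force: [-0.5, 0.4, 0.0]
opening: 0.0848
finger_force: 0.0
clock: 9.25
eef_pos: [0.452, 0.1765, 0.0476]
ee_rot: [-3.141, 0.0, 0.001]
wrist_force: [-0.4, -1.0, 6.2]
opening: 0.0433
finger_force: 41.6
clock: 9.75
eef_pos: [0.452, 0.1765, 0.0476]
ee_rot: [-3.141, 0.0, 0.001]
wrist_force: [0.3, -1.9, 6.1]
opening: 0.0435
finger_force: 41.6
t 9.75 tcp [0.452  0.1765 0.0476] shift mm [ 175.4  -47.9 -152.5] turn [-0.0007  0.0005 -0.0002] F [ 0.3 -1.9  6.1] open 0.0435 grip 41.5870486269705 J6 1.87
```

```bash
python3 -m jog '[{"x":0,"y":0,"z":-10,"wx":0,"wy":0,"wz":0},{"x":0,"y":0,"z":-25,"wx":0,"wy":0,"wz":0},{"x":0,"y":0,"z":-45,"wx":0,"wy":0,"wz":0},{"x":0,"y":0,"z":-70,"wx":0,"wy":0,"wz":0},{"x":0,"y":0,"z":-95,"wx":0,"wy":0,"wz":0}]' ; python3 -m jog '[{"x":15,"y":-4,"z":-15,"wx":0,"wy":0,"wz":0},{"x":40,"y":-11,"z":-20,"wx":0,"wy":0,"wz":0},{"x":70,"y":-19,"z":-20,"wx":0,"wy":0,"wz":0},{"x":100,"y":-27,"z":-20,"wx":0,"wy":0,"wz":0},{"x":130,"y":-36,"z":-20,"wx":0,"wy":0,"wz":0}]'; python3 go.py .6275 .2243 .122
```

```text
clock: 10.25
eef_pos: [0.4507, 0.1762, 0.142]
ee_rot: [3.141, -0.0, -0.007]
wrist_force: [-0.1, -0.3, -1.0]
opening: 0.0435
finger_force: 41.0
clock: 10.75
eef_pos: [0.582, 0.2125, 0.1606]
ee_rot: [3.141, -0.0, -0.007]
wrist_force: [0.4, -0.5, -0.8]
opening: 0.0435
finger_force: 41.1
t 10.75 tcp [0.582  0.2125 0.1606] shift mm [ 45.6 -11.8  38.4] turn [ 0.0002  0.0044 -0.0002] F [ 0.4 -0.5 -0.8] open 0.0435 grip 41.06772726634517 J6 1.86
```

```bash
python3 -m jog '[{"x":20,"y":-5,"z":0,"wx":0,"wy":0,"wz":0},{"x":38,"y":-10,"z":5,"wx":0,"wy":0,"wz":0},{"x":45,"y":-12,"z":18,"wx":0,"wy":0,"wz":0},{"x":45,"y":-12,"z":30,"wx":0,"wy":0,"wz":0},{"x":45,"y":-12,"z":38,"wx":0,"wy":0,"wz":0}]'
python3 - <<'E'
from m import *
from plant import snapshot
p,d=snapshot("scene");cv2.imwrite("pics/g4.png",cv2.resize(p[80:230,240:370],None,fx=4,fy=4,interpolation=cv2.INTER_CUBIC))
c=camera_info("scene");W=c["world_to_cam"]
for q in((.6269,.2245,.072),(.6269,.2245,.1),(.6269,.2245,.062)):
    x=W@np.array([*q,1]);u=x[0]/x[2]*c["fx"]+c["cx"];v=x[1]/x[2]*c["fy"]+c["cy"];print(q,((u+.5-240)*4).round(1),((v+.5-80)*4).round(1))
E
python3 go.py .6275 .2243 .0976
```

```text
clock: 11.25
eef_pos: [0.6247, 0.2239, 0.1198]
ee_rot: [3.14, -0.0, -0.012]
wrist_force: [-1.6, -0.0, -1.5]
opening: 0.0437
finger_force: 41.0
(0.6269, 0.2245, 0.072) 296.3 338.4
(0.6269, 0.2245, 0.1) 299.5 307.7
(0.6269, 0.2245, 0.062) 295.2 349.2
t 11.3 tcp [0.6242 0.2238 0.1186] shift mm [ 3.5 -0.5 21. ] turn [ 0.0016  0.009  -0.0001] F [-0.5  0.4 -3.1] open 0.0433 grip 41.025643742177635 J6 1.86
```

View pics/g4.png

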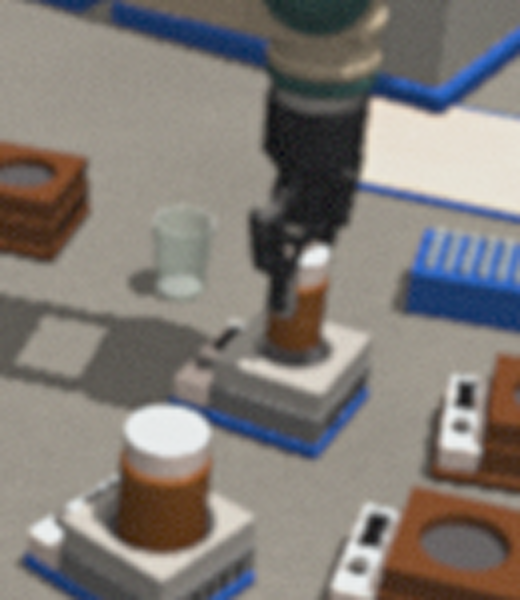

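```bash
python3 -m jog '[{"x":1,"y":0,"z":5,"wx":0,"wy":0.006,"wz":0},{"x":1.5,"y":0,"z":10,"wx":0,"wy":0.006,"wz":0},{"x":1.5,"y":0,"z":13,"wx":0,"wy":0.006,"wz":0},{"x":1.5,"y":0,"z":15,"wx":0,"wy":0.006,"wz":0},{"x":1.5,"y":0,"z":16,"wx":0,"wy":0.006,"wz":0}]'; python3 -m jog '[{"x":0,"y":0,"z":0.5,"wx":0,"wy":0,"wz":0},{"x":0,"y":0,"z":1,"wx":0,"wy":0,"wz":0},{"x":0,"y":0,"z":1.5,"wx":0,"wy":0,"wz":0},{"x":0,"y":0,"z":2,"wx":0,"wy":0,"wz":0},{"x":0,"y":0,"z":2,"wx":0,"wy":0,"wz":0}]'
```

```text
clock: 11.8
eef_pos: [0.6275, 0.2242, 0.1061]
ee_rot: [3.142, -0.0, 0.003]
wrist_force: [-0.1, -1.4, -2.3]
opening: 0.0435
finger_force: 41.0
clock: 12.3
eef_pos: [0.6275, 0.2242, 0.1041]
ee_rot: [3.141, -0.0, 0.003]
wrist_force: [-0.2, 0.8, -1.3]
opening: 0.0433
finger_force: 41.0
```

```bash
python3 -m jog '[{"x":0,"y":0,"z":1,"wx":0,"wy":0,"wz":0},{"x":0,"y":0,"z":2,"wx":0,"wy":0,"wz":0},{"x":0,"y":0,"z":3,"wx":0,"wy":0,"wz":0},{"x":0,"y":0,"z":4,"wx":0,"wy":0,"wz":0},{"x":0,"y":0,"z":4.5,"wx":0,"wy":0,"wz":0}]';  python3 -m jog '[{"x":0,"y":0,"z":0.5,"wx":0,"wy":0,"wz":0},{"x":0,"y":0,"z":1,"wx":0,"wy":0,"wz":0},{"x":0,"y":0,"z":1.5,"wx":0,"wy":0,"wz":0},{"x":0,"y":0,"z":2,"wx":0,"wy":0,"wz":0},{"x":0,"y":0,"z":2.5,"wx":0,"wy":0,"wz":0}]'
```

```text
clock: 12.8
eef_pos: [0.6274, 0.2242, 0.0994]
ee_rot: [3.141, -0.0, 0.003]
wrist_force: [-0.5, -0.5, -0.9]
opening: 0.0436
finger_force: 41.0
clock: 13.3
eef_pos: [0.6277, 0.2242, 0.0977]
ee_rot: [-3.142, 0.0, -0.004]
wrist_force: [-1.7, 0.3, 3.2]
opening: 0.0437
finger_force: 41.5
```

```bash
python3 -m jog '[{"x":0,"y":0,"z":0,"wx":0,"wy":0,"wz":0},{"x":0,"y":0,"z":0,"wx":0,"wy":0,"wz":0},{"x":0,"y":0,"z":0,"wx":0,"wy":0,"wz":0},{"x":0,"y":0,"z":0,"wx":0,"wy":0,"wz":0},{"x":0,"y":0,"z":0,"wx":0,"wy":0,"wz":0}]' 85; python3 -m jog '[{"x":0,"y":0,"z":-10,"wx":0,"wy":0,"wz":0},{"x":0,"y":0,"z":-30,"wx":0,"wy":0,"wz":0},{"x":0,"y":0,"z":-60,"wx":0,"wy":0,"wz":0},{"x":0,"y":0,"z":-90,"wx":0,"wy":0,"wz":0},{"x":0,"y":0,"z":-120,"wx":0,"wy":0,"wz":0}]'; python3 go.py .4435 -.353 .22
```

```text
clock: 13.8
eef_pos: [0.6275, 0.2243, 0.0971]
ee_rot: [3.142, -0.0, 0.003]
wrist_force: [0.1, -0.4, 0.3]
opening: 0.0847
finger_force: 0.0
clock: 14.3
eef_pos: [0.6272, 0.2243, 0.2194]
ee_rot: [-3.141, 0.0, -0.005]
wrist_force: [0.6, -0.1, 0.5]
opening: 0.0852
finger_force: 0.0
t 14.3 tcp [0.6272 0.2243 0.2194] shift mm [-183.6  577.3   -1.3] turn [-0.0002 -0.0029 -0.0002] F [ 0.6 -0.1  0.5] open 0.0852 grip 0.0 J6 1.86
```

```bash
python3 -m jog '[{"x":-10,"y":30,"z":0,"wx":0,"wy":0,"wz":0},{"x":-22,"y":70,"z":0,"wx":0,"wy":0,"wz":0},{"x":-35,"y":110,"z":0,"wx":0,"wy":0,"wz":0},{"x":-47,"y":150,"z":0,"wx":0,"wy":0,"wz":0},{"x":-60,"y":190,"z":0,"wx":0,"wy":0,"wz":0}]'; python3 -m jog '[{"x":-13,"y":40,"z":0,"wx":0,"wy":0,"wz":0},{"x":-26,"y":80,"z":0,"wx":0,"wy":0,"wz":0},{"x":-38,"y":120,"z":0,"wx":0,"wy":0,"wz":0},{"x":-50,"y":160,"z":0,"wx":0,"wy":0,"wz":0},{"x":-63,"y":200,"z":0,"wx":0,"wy":0,"wz":0}]'; python3 -m jog '[{"x":-13,"y":40,"z":0,"wx":0,"wy":0,"wz":0},{"x":-26,"y":80,"z":0,"wx":0,"wy":0,"wz":0},{"x":-38,"y":120,"z":0,"wx":0,"wy":0,"wz":0},{"x":-50,"y":160,"z":5,"wx":0,"wy":0,"wz":0},{"x":-60,"y":185,"z":10,"wx":0,"wy":0,"wz":0}]'; python3 go.py .4435 -.353 .15
```

```text
clock: 14.8
eef_pos: [0.5666, 0.0328, 0.2181]
ee_rot: [3.141, 0.0, 0.005]
wrist_force: [0.9, 0.6, 0.4]
opening: 0.0851
finger_force: 0.0
clock: 15.3
eef_pos: [0.5036, -0.1672, 0.2181]
ee_rot: [3.141, -0.0, 0.005]
wrist_force: [0.1, -0.2, 0.2]
opening: 0.085
finger_force: 0.0
clock: 15.8
eef_pos: [0.4432, -0.3533, 0.2078]
ee_rot: [3.14, -0.003, 0.005]
wrist_force: [1.5, 0.6, -0.5]
opening: 0.0851
finger_force: 0.0
t 15.8 tcp [ 0.4432 -0.3533  0.2078] shift mm [ 0.2 -0.4 57.8] turn [ 0.0016 -0.0031 -0.002 ] F [ 1.5  0.6 -0.5] open 0.0851 grip 0.0 J6 0.83
```

```bash
python3 -m jog '[{"x":0,"y":0,"z":30,"wx":0,"wy":-0.003,"wz":0},{"x":0,"y":0,"z":60,"wx":0,"wy":-0.003,"wz":0},{"x":0,"y":0,"z":75,"wx":0,"wy":-0.003,"wz":0},{"x":0,"y":0,"z":80,"wx":0,"wy":-0.003,"wz":0},{"x":0,"y":0,"z":80,"wx":0,"wy":-0.003,"wz":0}]' 60
python3 - <<'E'
from m import *
from plant import snapshot
p,d=snapshot("scene");cv2.imwrite("pics/g5.png",cv2.resize(p[180:330,80:210],None,fx=4,fy=4,interpolation=cv2.INTER_CUBIC))
E
python3 go.py .4435 -.353 .042
```

```text
clock: 16.3
eef_pos: [0.4446, -0.3507, 0.1273]
ee_rot: [3.141, 0.0, -0.001]
wrist_force: [-0.8, 0.1, 1.1]
opening: 0.0602
finger_force: 0.0
t 16.35 tcp [ 0.4449 -0.3509  0.1283] shift mm [-1.5  1.9 86.3] turn [ 0.0014 -0.0005  0.0002] F [1.1 1.  0.8] open 0.0599 grip 0.0 J6 0.84
```

View pics/g5.png

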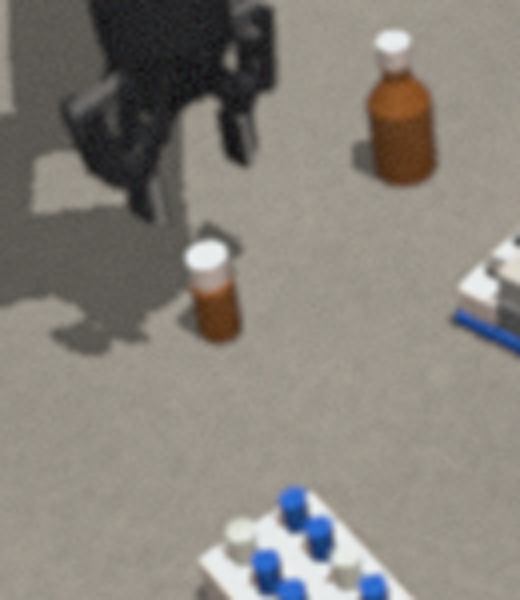

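```bash
python3 -m jog '[{"x":-1,"y":2,"z":20,"wx":0,"wy":0,"wz":0},{"x":-1,"y":2,"z":45,"wx":0,"wy":0,"wz":0},{"x":-1,"y":2,"z":67,"wx":0,"wy":0,"wz":0},{"x":-1,"y":2,"z":80,"wx":0,"wy":0,"wz":0},{"x":-1,"y":2,"z":85,"wx":0,"wy":0,"wz":0}]' ; python3 -m jog '[{"x":0,"y":0,"z":0,"wx":0,"wy":0,"wz":0},{"x":0,"y":0,"z":0,"wx":0,"wy":0,"wz":0},{"x":0,"y":0,"z":0,"wx":0,"wy":0,"wz":0},{"x":0,"y":0,"z":0,"wx":0,"wy":0,"wz":0},{"x":0,"y":0,"z":0,"wx":0,"wy":0,"wz":0}]' 15 30;python3 -m jog '[{"x":0,"y":0,"z":0,"wx":0,"wy":0,"wz":0},{"x":0,"y":0,"z":0,"wx":0,"wy":0,"wz":0},{"x":0,"y":0,"z":0,"wx":0,"wy":0,"wz":0},{"x":0,"y":0,"z":0,"wx":0,"wy":0,"wz":0},{"x":0,"y":0,"z":0,"wx":0,"wy":0,"wz":0}]'; python3 go.py .639 -.2056 .19
```

```text
clock: 16.85
eef_pos: [0.4434, -0.3527, 0.0417]
ee_rot: [-3.142, 0.0, 0.002]
wrist_force: [-1.0, 0.2, -0.5]
opening: 0.0603
finger_force: 0.0
clock: 17.35
eef_pos: [0.444, -0.3534, 0.0435]
ee_rot: [3.139, -0.0, 0.002]
wrist_force: [-0.1, -0.2, 5.8]
opening: 0.0266
finger_force: 30.1
clock: 17.85
eef_pos: [0.4441, -0.3534, 0.0435]
ee_rot: [3.139, -0.0, 0.002]
wrist_force: [-0.4, -0.1, 7.3]
opening: 0.0266
finger_force: 30.1
t 17.85 tcp [ 0.4441 -0.3534  0.0435] shift mm [ 195.1 -147.6 -146.5] turn [ 0.0022 -0.0014 -0.0002] F [-0.4 -0.1  7.3] open 0.0266 grip 30.10075727244839 J6 0.83
```

```bash
python3 -m jog '[{"x":0,"y":0,"z":-10,"wx":0,"wy":0,"wz":0},{"x":0,"y":0,"z":-25,"wx":0,"wy":0,"wz":0},{"x":0,"y":0,"z":-45,"wx":0,"wy":0,"wz":0},{"x":0,"y":0,"z":-70,"wx":0,"wy":0,"wz":0},{"x":0,"y":0,"z":-95,"wx":0,"wy":0,"wz":0}]' ; python3 -m jog '[{"x":15,"y":-11,"z":-15,"wx":0,"wy":0,"wz":0},{"x":40,"y":-30,"z":-20,"wx":0,"wy":0,"wz":0},{"x":70,"y":-53,"z":-20,"wx":0,"wy":0,"wz":0},{"x":100,"y":-76,"z":-20,"wx":0,"wy":0,"wz":0},{"x":125,"y":-95,"z":-20,"wx":0,"wy":0,"wz":0}]'; python3 go.py .639 -.2056 .118
```

```text
clock: 18.35
eef_pos: [0.4432, -0.3526, 0.1388]
ee_rot: [3.141, -0.0, -0.001]
wrist_force: [0.3, 0.1, 0.9]
opening: 0.0263
finger_force: 29.7
clock: 18.85
eef_pos: [0.5697, -0.2564, 0.158]
ee_rot: [3.141, 0.001, 0.0]
wrist_force: [0.1, -0.9, -0.2]
opening: 0.0267
finger_force: 29.7
t 18.85 tcp [ 0.5697 -0.2564  0.158 ] shift mm [ 69.3 -50.8  40. ] turn [ 0.0004 -0.      0.0004] F [ 0.1 -0.9 -0.2] open 0.0267 grip 29.67622425640002 J6 1.09
```

```bash
python3 -m jog '[{"x":25,"y":-18,"z":0,"wx":0,"wy":0,"wz":0},{"x":50,"y":-37,"z":5,"wx":0,"wy":0,"wz":0},{"x":66,"y":-49,"z":18,"wx":0,"wy":0,"wz":0},{"x":70,"y":-51,"z":30,"wx":0,"wy":0,"wz":0},{"x":70,"y":-51,"z":38,"wx":0,"wy":0,"wz":0}]'
python3 - <<'E'
from m import *
from plant import snapshot
p,d=snapshot("scene");cv2.imwrite("pics/g6.png",cv2.resize(p[150:300,165:295],None,fx=4,fy=4,interpolation=cv2.INTER_CUBIC))
c=camera_info("scene");W=c["world_to_cam"]
for q in((.6388,-.2056,.076),(.6388,-.2056,.1),(.6388,-.2056,.062)):
    x=W@np.array([*q,1]);u=x[0]/x[2]*c["fx"]+c["cx"];v=x[1]/x[2]*c["fy"]+c["cy"];print(q,((u+.5-165)*4).round(1),((v+.5-150)*4).round(1))
E
python3 go.py .639 -.2056 .0935
```

```text
clock: 19.35
eef_pos: [0.638, -0.2065, 0.1175]
ee_rot: [-3.141, -0.001, 0.004]
wrist_force: [-0.4, -0.5, -0.8]
opening: 0.0268
finger_force: 29.7
(0.6388, -0.2056, 0.076) 265.2 360.7
(0.6388, -0.2056, 0.1) 264.5 331.2
(0.6388, -0.2056, 0.062) 265.6 377.5
t 19.4 tcp [ 0.637 -0.207  0.116] shift mm [ 2.1 -1.3 22.5] turn [-0.0009  0.0047 -0.0004] F [-0.4 -1.2 -2.2] open 0.0264 grip 29.6681976900436 J6 1.2
```

View pics/g6.png

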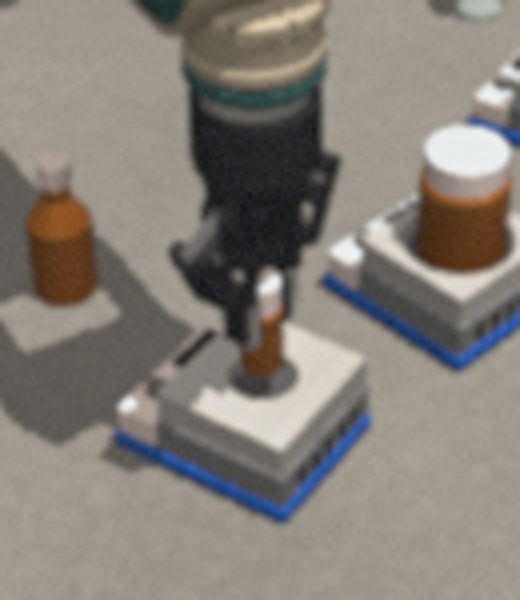

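```bash
python3 -m jog '[{"x":1,"y":-1,"z":5,"wx":0,"wy":0.004,"wz":0},{"x":1,"y":-1,"z":10,"wx":0,"wy":0.004,"wz":0},{"x":1,"y":-1,"z":13,"wx":0,"wy":0.004,"wz":0},{"x":1,"y":-1,"z":16,"wx":0,"wy":0.004,"wz":0},{"x":1,"y":-1,"z":17,"wx":0,"wy":0.004,"wz":0}]'; python3 -m jog '[{"x":0,"y":0,"z":0.5,"wx":0,"wy":0,"wz":0},{"x":0,"y":0,"z":1,"wx":0,"wy":0,"wz":0},{"x":0,"y":0,"z":1.5,"wx":0,"wy":0,"wz":0},{"x":0,"y":0,"z":2,"wx":0,"wy":0,"wz":0},{"x":0,"y":0,"z":2,"wx":0,"wy":0,"wz":0}]'
```

```text
clock: 19.9
eef_pos: [0.6391, -0.2059, 0.1014]
ee_rot: [3.142, -0.001, 0.004]
wrist_force: [0.8, 0.1, -0.4]
opening: 0.0262
finger_force: 29.7
clock: 20.4
eef_pos: [0.6393, -0.2057, 0.0996]
ee_rot: [3.142, -0.0, 0.005]
wrist_force: [0.6, 0.0, -0.3]
opening: 0.0264
finger_force: 29.7
```

```bash
python3 -m jog '[{"x":0,"y":0,"z":1,"wx":0,"wy":0,"wz":0},{"x":0,"y":0,"z":2,"wx":0,"wy":0,"wz":0},{"x":0,"y":0,"z":3,"wx":0,"wy":0,"wz":0},{"x":0,"y":0,"z":4,"wx":0,"wy":0,"wz":0},{"x":0,"y":0,"z":4.5,"wx":0,"wy":0,"wz":0}]';  python3 -m jog '[{"x":0,"y":0,"z":0.5,"wx":0,"wy":0,"wz":0},{"x":0,"y":0,"z":1,"wx":0,"wy":0,"wz":0},{"x":0,"y":0,"z":1.5,"wx":0,"wy":0,"wz":0},{"x":0,"y":0,"z":2,"wx":0,"wy":0,"wz":0},{"x":0,"y":0,"z":2.5,"wx":0,"wy":0,"wz":0}]'
```

```text
clock: 20.9
eef_pos: [0.6393, -0.2057, 0.0949]
ee_rot: [-3.142, 0.0, -0.004]
wrist_force: [-0.4, 0.4, -1.7]
opening: 0.0261
finger_force: 29.7
clock: 21.4
eef_pos: [0.6396, -0.2058, 0.0936]
ee_rot: [3.141, -0.0, 0.006]
wrist_force: [-2.7, 1.0, 7.3]
opening: 0.0262
finger_force: 30.3
```

Seated. Release, retreat and inspect.

```bash
python3 -m jog '[{"x":0,"y":0,"z":0,"wx":0,"wy":0,"wz":0},{"x":0,"y":0,"z":0,"wx":0,"wy":0,"wz":0},{"x":0,"y":0,"z":0,"wx":0,"wy":0,"wz":0},{"x":0,"y":0,"z":0,"wx":0,"wy":0,"wz":0},{"x":0,"y":0,"z":0,"wx":0,"wy":0,"wz":0}]' 70; python3 -m jog '[{"x":0,"y":0,"z":-10,"wx":0,"wy":0,"wz":0},{"x":0,"y":0,"z":-30,"wx":0,"wy":0,"wz":0},{"x":0,"y":0,"z":-60,"wx":0,"wy":0,"wz":0},{"x":0,"y":0,"z":-90,"wx":0,"wy":0,"wz":0},{"x":0,"y":0,"z":-125,"wx":0,"wy":0,"wz":0}]'; python3 -m jog '[{"x":-30,"y":20,"z":0,"wx":0,"wy":0,"wz":0},{"x":-60,"y":45,"z":0,"wx":0,"wy":0,"wz":0},{"x":-90,"y":75,"z":0,"wx":0,"wy":0,"wz":0},{"x":-120,"y":105,"z":0,"wx":0,"wy":0,"wz":0},{"x":-150,"y":135,"z":0,"wx":0,"wy":0,"wz":0}]';  python3 -m jog '[{"x":-25,"y":30,"z":0,"wx":0,"wy":0,"wz":0},{"x":-50,"y":60,"z":0,"wx":0,"wy":0,"wz":0},{"x":-75,"y":80,"z":0,"wx":0,"wy":0,"wz":0},{"x":-75,"y":80,"z":0,"wx":0,"wy":0,"wz":0},{"x":-75,"y":80,"z":0,"wx":0,"wy":0,"wz":0}]'
python3 - <<'E'
from m import *
from plant import snapshot
p,d=snapshot("top");cv2.imwrite("pics/f1.png",cv2.resize(p[120:270,110:370],None,fx=3,fy=3,interpolation=cv2.INTER_CUBIC))
P=cloud("top",d)
for n,w,h in(("L",(.661,-.0184),.138),("M",(.627,.2245),.126),("S",(.6388,-.2056),.116)):
    b=(np.abs(P[...,2]-h)<.008)&(np.hypot(P[...,0]-w[0],P[...,1]-w[1])<.05)
    print(n,b.sum(),P[b].mean(0).round(4),"rel mm",((P[b].mean(0)[:2]-w)*1000).round(1))
p,d=snapshot("scene");cv2.imwrite("pics/f2.png",cv2.resize(p[100:300,150:400],None,fx=3,fy=3,interpolation=cv2.INTER_CUBIC))
E
```

```text
clock: 21.9
eef_pos: [0.6393, -0.2058, 0.0925]
ee_rot: [3.142, -0.0, 0.004]
wrist_force: [-0.7, -1.0, 0.3]
opening: 0.0699
finger_force: 0.0
clock: 22.4
eef_pos: [0.6387, -0.2056, 0.219]
ee_rot: [-3.141, 0.0, -0.004]
wrist_force: [0.5, -0.3, 0.2]
opening: 0.0697
finger_force: 0.0
clock: 22.9
eef_pos: [0.4877, -0.3417, 0.2183]
ee_rot: [3.141, 0.0, 0.006]
wrist_force: [0.0, -0.6, 0.9]
opening: 0.0698
finger_force: 0.0
clock: 23.4
eef_pos: [0.4137, -0.421, 0.2178]
ee_rot: [3.141, -0.002, 0.006]
wrist_force: [0.1, 1.1, 0.2]
opening: 0.0698
finger_force: 0.0
L 369 [ 0.661  -0.0194  0.1383] rel mm [-0. -1.]
M 193 [0.6274 0.2222 0.1261] rel mm [ 0.4 -2.3]
S 74 [ 0.6385 -0.2064  0.1166] rel mm [-0.3 -0.8]
```

View pics/f1.png

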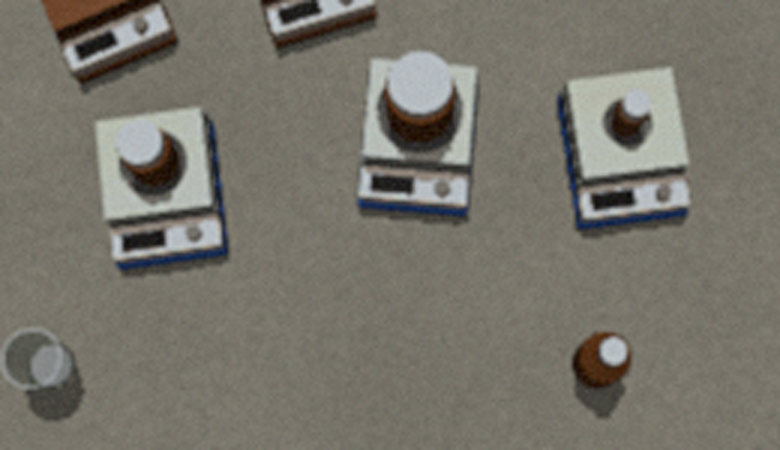

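View pics/f2.png

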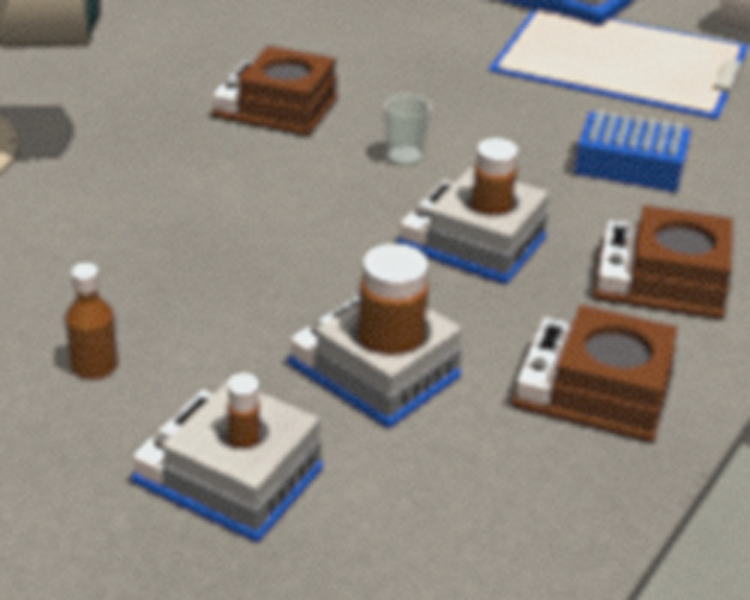

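All three stand upright in the wells, with cap heights and centring right (caps at crop 421,85; 141,142; 635,103). The bottle and beaker have not moved.

```bash
python3 -c "from plant import sign_off; print(sign_off())"
```

```text
the job is handed in; nothing more can be done
None
```

All three jars stand upright on the floors of their own wells, placed in the order large, medium, small and set down without dropping; the bottle and beaker were left alone, and the job was handed in at about 23.5 s.

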